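Start the toast: press the toaster's lever fully down

ROBOT

A 7-joint arm with a two-finger parallel gripper is mounted at the origin on a cart in front of the work surface, level with it; the furniture and walls round the work are solid. World frame = base frame: x ahead of the robot, y to its left, z up, the work surface at z = 0. Lengths are in m, angles in rad, forces in N, time in s.
With the tool pointing down it reaches from about 0.4 to 0.85 m from the base axis. Payload 4.5 kg.
Tool frame: the origin (TCP) lies between the finger pads; the fingertips stand 11 mm ahead of it and the grasp point (between the pads) lies 8 mm behind it (r.nose_length is the distance from the TCP to the fingertips, in m); z points along the fingers, y is the line along which they close (so a half turn about z gives the same grasp; the last joint's range is limited). The gripper opens to 88 mm and grips with 3 to 60 N. Pads are 18 mm wide; open, the fingers measure 123 mm over their backs; the gripper's body (75 mm by 187 mm) begins 45 mm behind the grasp point.
Start: joints at [-1.087, 0.689, -0.195, 1.565, 0.157, 0.902, -0.215], TCP at [0.272, 0.563, 0.25] pointing down, gripper open.
Joint ranges: [-3.01, 3.01], [-0.46, 2.08], [-1.47, 1.51], [0.13, 2.56], [-1, 4.14], [0.04, 2.09], [-2.66, 2.66]. Speed limits (rad/s): [2.57, 2.57, 3.14, 3.14, 3.14, 3.14, 3.14].

INTERFACE

Orientations are given as a unit quaternion [x, y, z, w].
In Python, from plant import get_state, snapshot, camera_model, r gives the robot as it stands.
- The arm moves only by the shell command python3 -m inch 'ROWS' [FORCE]. ROWS is text: rows parted by semicolons, each of 7 numbers parted by spaces: the opening, from -1 (shut) to 1 (fully open), then the shift along the tool's x, y, z in m, then the turn, a rotation vector about the tool's x, y, z in rad. A call has 1 to 20 rows; each row shifts and turns the commanded pose from where the row before left it, along the tool's axes as they then stand; what a row does not reach is not made up. A row lasts 1/12 s, in which the tool goes at most 41.7 mm and 7.16 degrees, less where a joint would pass 70% of its speed; a pose out of reach is approached as far as the arm can. A call is refused whole if a number of a shift passes 0.0417 or a number of a turn 0.125, either way. A call with a gripper value outside its range is refused whole. The fingers move at their own pace and stop on an object; FORCE is the grip in N (left out, the last holds). Time passes only in rows, so rows that do not move let the fingers close. It gives the time, the measured TCP pose, the force, the opening and the grip force at its end, in the units of the state.
- get_state(): the state, without advancing time (a new reading comes with each control period).
- snapshot(name): name is "scene" or "top"; returns (picture, depth): 480x640x3 uint8, red, green, blue; 480x640 float32, m along the optical axis (not along the pixel's ray), 0 where there is no reading.
- camera_model(name): a dict with "intrinsics" (3x3 intrinsics, pixels), "view" (4x4, takes a point from world to camera coordinates). Camera axes: x right, y down, z forward; pixel columns grow to the right and rows downward; lengths in m; the calibration is good to about 2 mm. A picture is of the moment at which its call begins. camera_model takes no time and is no camera call.
- r.finish_job(): hands the job in; it is judged then, once.
The state is a dict: "clock": time; "q": joint angles; "qd": joint speeds; "joint_torque": joint torques, N m; "tool_pos": TCP position; "eef_rot": TCP orientation; "contact_force": force on the tool from outside, world axes, zero at the start; "moment": the same for the moment, N m; "opening": opening from 0.0 (shut) to 1.0 (fully open); "finger_force": force on a finger pad.
Only numpy, scipy, OpenCV 4.12 (cv2) and the standard library are available. Lean on these libraries where they do the work, as an engineer would, in place of code of your own. Each camera call takes 0.05 s, during which the arm holds its last target. There are 200 camera calls.

TASK

Two slices of bread stand ready in the toaster. Start the toast: with your fingertips press the black lever on the toaster's right-hand end all the way down, gently and without shoving or lifting the toaster, then withdraw your hand and leave the lever down. Do not touch the bread or the browning dial below the lever, and leave the plate, jam jar, mug and teaspoon beside it where they lie.

Things in the scene. Friction and masses are not known exactly. Their poses are not given: they have to be found in the camera images.
- toaster: White two-slot toaster, loose, 1.4 kg. Housing 174 mm wide along its x, 272 mm long along its y, top 189 mm high. The origin is NOT in its middle: it lies on the worktop, the housing spans own x -203 to -29 mm and y -124 to +148 mm. The end face with the lever and the dial is the one at y = -124 mm; it faces own -y.
- lever_top (a point): Centre of the lever's upper face; own axes as the toaster's, z up; it moves with the lever. Lever: black thumb piece 40 mm wide (own x), sticking 24 mm out of the end face (this point is 13 mm out from it) and 13 mm thick. Its upper face stands 156 mm above the worktop when up, 91 mm when fully down; the toaster's top edge is above it, so lean the hand away from the end face.
- toaster_lever (a joint): Travel of the lever: 0 m at the top, 0.065 m fully down against its stop. It slides straight down, resists with about 1 N, and stays where it is left.
- dial_center (a point): Centre of the front of the round black browning dial, 26 mm across, 13 mm thick, on the same end face as the lever, 52 mm above the worktop and 32 mm towards own +x from the lever's middle. Must not be touched.
- toaster_dial: The browning dial as a part; its origin and axes coincide with the toaster's origin, not with the dial itself (see dial_center).
- slice_0: Slice of bread in the slot on own -x side, 108 mm wide, 13 mm thick, its top 32 mm above the toaster's top when the lever is up; it rides on the lever's carriage and goes down with it. Origin at the middle of its lower edge. Must not be touched.
- slice_1: The same in the other slot, 62 mm further along the toaster's x.
- plate: White plate 160 mm across, 20 mm high, origin under its centre. Bystander.
- jam_jar: Glass jam jar with a metal lid, 62 mm across, 99 mm high, origin under its centre. Bystander.
- used_mug: White mug with dark dots, 82x117x91 mm with its handle, origin under it. Bystander.
- teaspoon: Steel teaspoon lying flat, 139x30x10 mm, origin under its middle. Bystander.

How it is judged:
By the outcome, as a careful person would: the job done as asked, in the order asked, and still so for the second after the job is handed in, with the robot touching nothing.
It also fails if it takes over 35 s, if anything falls off the work surface, if the arm or the gripper's body presses on something with over 40 N, if the wrist force passes 120 N, or if a joint passes its speed limit or range.

## Working session

There is one attempt and no reset: what is moved stays moved. The work goes in short steps, Python scripts to look and compute and a shell command to move; the robot and the scene stay as the last step left them, time stands still between calls to the robot, and variables do not carry over. Pictures are saved under pics/ and viewed, at most 10 in all, crops included, and the job is handed in when it is done.

```bash
mkdir -p pics; cat > h.py <<'E'
import numpy as np,cv2
from plant import get_state,snapshot,camera_model,r
from scipy.spatial.transform import Rotation as R
def cloud(name):
    p,d=snapshot(name);c=camera_model(name);K=np.array(c["intrinsics"]);V=np.linalg.inv(np.array(c["view"]))
    v,u=np.mgrid[:480,:640];P=np.stack([(u-K[0,2])/K[0,0]*d,(v-K[1,2])/K[1,1]*d,d,np.ones_like(d)],-1)
    W=(P@V.T)[...,:3];W[d==0]=np.nan
    return p,W
E
python3 - <<'E'
from h import *
for n in("scene","top"):
    p,W=cloud(n);cv2.imwrite(f"pics/{n}0.png",p[...,::-1]);np.savez(f"{n}0.npz",p=p,W=W)
    print(n,np.linalg.inv(np.array(camera_model(n)["view"])).round(2).tolist())
s=get_state();print(s["tool_pos"],s["eef_rot"],s["opening"],R.from_quat(s["eef_rot"]).as_matrix().round(3))
E
```

```text
scene [[0.3, -0.58, 0.75, -0.6], [-0.95, -0.19, 0.24, -0.4], [0.01, -0.79, -0.61, 1.03], [0.0, 0.0, 0.0, 1.0]]
top [[-0.02, -0.99, 0.17, 0.33], [-1.0, 0.02, -0.0, -0.05], [0.0, -0.17, -0.99, 1.18], [0.0, 0.0, 0.0, 1.0]]
[0.27153097 0.56234076 0.24899165] [ 2.22913998e-01  9.74837772e-01 -8.07202283e-04 -1.28329432e-04] 0.9968442022730332 [[-0.901  0.435 -0.001]
 [ 0.435  0.901 -0.002]
 [-0.    -0.002 -1.   ]]
```

View pics/scene0.png

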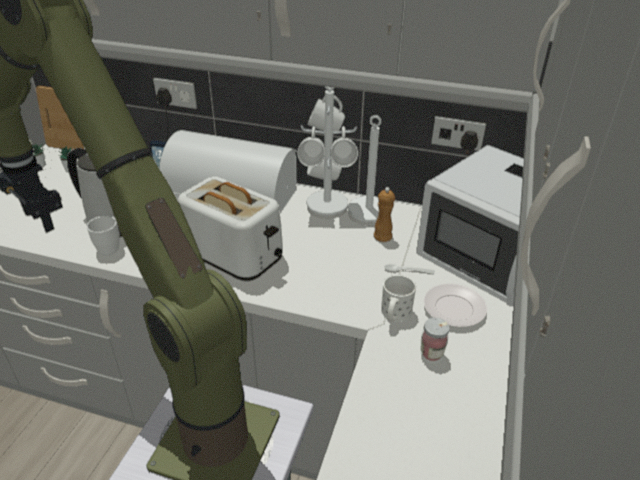

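View pics/top0.png

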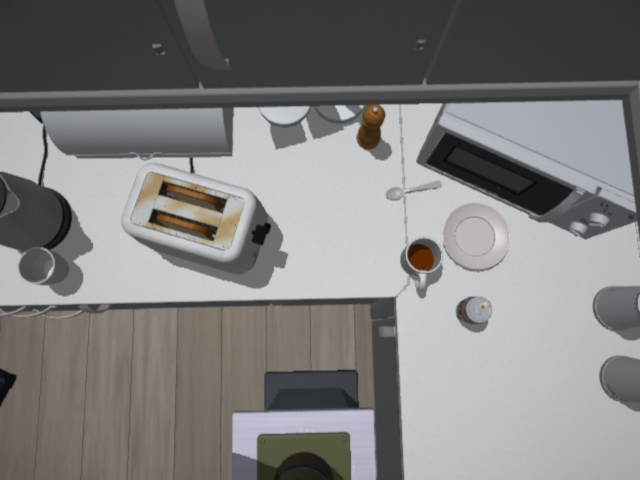

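The scene view shows the lever at about (270,232) and the dial at about (278,252). In the top view the toaster spans (125–255, 165–262), with the lever at (262,233) on its right end. The space to the right of the lever is free.

```bash
python3 - <<'E'
from h import *
D=np.load("top0.npz");p,W=D["p"],D["W"]
m=np.zeros((480,640),bool);m[150:285,110:290]=1
z=W[...,2];t=m&(z>.165)&(z<.2)
q=W[t][:,:2].astype(np.float32);rc=cv2.minAreaRect(q);print("top rect",rc,cv2.boxPoints(rc).round(4).tolist())
dark=(p.max(-1)<70)
for n,b in(("top",(215,255,245,285)),("scene",(220,265,255,285))):
    D=np.load(n+"0.npz");p,W=D["p"],D["W"];z=W[...,2]
    k=np.zeros((480,640),bool);k[b[0]:b[1],b[2]:b[3]]=1;k&=(p.max(-1)<70)&(z>.03)
    for lo,hi in((.03,.085),(.12,.15),(.15,.165)):
        w=W[k&(z>lo)&(z<hi)];print(n,lo,len(w),w.mean(0).round(4) if len(w) else'',w.min(0).round(3) if len(w) else '',w.max(0).round(3) if len(w) else'')
E
```

```text
top rect ((0.5714444518089294, 0.21802040934562683), (0.25795042514801025, 0.16161714494228363), 72.55396270751953) [[0.45570001006126404, 0.11919999867677689], [0.6098999977111816, 0.07079999893903732], [0.6872000098228455, 0.31679999828338623], [0.5329999923706055, 0.3652999997138977]]
top 0.03 53 [0.5524 0.0767 0.0594] [0.498 0.065 0.034] [0.578 0.099 0.078]
top 0.12 114 [0.5277 0.0798 0.147 ] [0.507 0.062 0.121] [0.556 0.097 0.15 ]
top 0.15 139 [0.528  0.0795 0.1523] [0.508 0.064 0.15 ] [0.546 0.095 0.161]
scene 0.03 60 [0.5514 0.0721 0.0546] [0.53  0.064 0.037] [0.563 0.091 0.081]
scene 0.12 89 [0.5195 0.0767 0.1468] [0.503 0.06  0.138] [0.54  0.091 0.15 ]
scene 0.15 21 [0.5214 0.0765 0.1518] [0.502 0.068 0.15 ] [0.535 0.092 0.158]
```

Lever top is at about (0.527, 0.077, 0.156), and the end face's outward normal is about (-0.30, -0.954). I'll lift, cross in front of the toaster with the fingers shut, then yaw and tilt.

```bash
python3 -m inch '-1 0 0 -0.03 0 0 0;-1 0 0 -0.03 0 0 0;-1 0 0 -0.03 0 0 0;-1 0 0 -0.03 0 0 0' 10
python3 -m inch '-1 -0.0232 -0.0216 0 0 0 0;-1 -0.0232 -0.0216 0 0 0 0;-1 -0.0232 -0.0216 0 0 0 0;-1 -0.0232 -0.0216 0 0 0 0;-1 -0.0232 -0.0216 0 0 0 0;-1 -0.0232 -0.0216 0 0 0 0;-1 -0.0232 -0.0216 0 0 0 0;-1 -0.0232 -0.0216 0 0 0 0;-1 -0.0232 -0.0216 0 0 0 0;-1 -0.0232 -0.0216 0 0 0 0;-1 -0.0232 -0.0216 0 0 0 0;-1 -0.0232 -0.0216 0 0 0 0;-1 -0.0232 -0.0216 0 0 0 0;-1 -0.0232 -0.0216 0 0 0 0;-1 -0.0232 -0.0216 0 0 0 0;-1 -0.0232 -0.0216 0 0 0 0;-1 -0.0232 -0.0216 0 0 0 0;-1 -0.0232 -0.0216 0 0 0 0;-1 -0.0232 -0.0216 0 0 0 0;-1 -0.0232 -0.0216 0 0 0 0'
python3 -m inch '-1 0 0 0 0 0 0.119;-1 0 0 0 0 0 0.119;-1 0 0 0 0 0 0.119;-1 0 0 0 0 0 0.119;-1 0 0 0 0 0 0.119;-1 0 0 0 0 0 0.119;-1 0 0 0 0 0 0.119;-1 0 0 0 0 0 0.119;-1 0 0 0 0 0 0.119;-1 0 0 0 0 0 0.119;-1 0 0 0 0 0 0.119;-1 0 0 0 0 0 0.119'
python3 -m inch '-1 0 0 0 0 0.122 0;-1 0 0 0 0 0.122 0;-1 0 0 0 0 0.122 0;-1 0 0 0 0 0.122 0;-1 0 0 0 0 0.122 0;-1 0 0 0 0 0 0;-1 0 0 0 0 0 0'
cat > where.py <<'E'
from h import *
import sys
# tip target: outward mm and height of fingertip centre over lever centre, in toaster axes
s=get_state();Rm=R.from_quat(s["eef_rot"]).as_matrix();tip=s["tool_pos"]+Rm[:,2]*r.nose_length
n=np.array([-.300,-.954,0]);t=np.array([.954,-.300,0]);L=np.array([.527,.077,.156])
out,h=float(sys.argv[1]),float(sys.argv[2]);T=L+n*out;T[2]=h
d=T-tip
print("tip",tip.round(4),"rel lever out/along/h",((tip-L)@n).round(4),((tip-L)@t).round(4),"world d",d.round(4),"tool d",(Rm.T@d).round(4))
print(Rm.round(3).tolist(),"q",s["q"].round(2),"F",s["contact_force"].round(2),"t",s["clock"])
want=np.stack([np.cross(t,v) if 0 else np.cross(t,v) for v in [ -n*np.sin(.61)-np.array([0,0,1])*np.cos(.61)]][0:1]+[t,-n*np.sin(.61)-np.array([0,0,1])*np.cos(.61)],1)
print("rotvec to want",R.from_matrix(Rm.T@want).as_rotvec().round(3), "1cm down in tool",(Rm.T@[0,0,-.01]).round(4))
E
python3 where.py 0.0 0.20
```

```text
clock: 0.43
tool_pos: [0.2715, 0.5624, 0.3706]
eef_rot: [0.223, 0.975, -0.001, -0.0]
contact_force: [1.8, 0.9, -0.5]
opening: 0.722
finger_force: 0.0
clock: 2.1
tool_pos: [0.5018, -0.0295, 0.3695]
eef_rot: [0.223, 0.975, -0.0, -0.0]
contact_force: [1.1, 0.6, 0.2]
opening: 0.002
finger_force: 0.0
clock: 3.1
tool_pos: [0.5014, -0.0278, 0.3694]
eef_rot: [0.809, 0.588, -0.0, -0.0]
contact_force: [0.0, -0.4, 0.9]
opening: 0.005
finger_force: 0.0
clock: 3.68
tool_pos: [0.5011, -0.0298, 0.3687]
eef_rot: [0.772, 0.561, 0.241, -0.177]
contact_force: [1.4, 0.2, 0.6]
opening: 0.004
finger_force: 0.0
tip [ 0.503  -0.0239  0.3596] rel lever out/along/h 0.1034 0.0074 world d [ 0.024   0.1009 -0.1596] tool d [-0.0063 -0.0075  0.1901]
[[0.253, 0.952, 0.172], [0.781, -0.307, 0.544], [0.571, -0.003, -0.821]] q [ 0.32  0.43  0.01  1.88 -0.75  1.    0.49] F [1.43 0.24 0.56] t 3.6833
rotvec to want [ 0.001  0.002 -0.008] 1cm down in tool [-0.0057  0.      0.0082]
```

```bash
python3 -m inch '-1 -0.001 -0.001 0.025 0 0 0;-1 -0.001 -0.001 0.025 0 0 0;-1 -0.001 -0.001 0.025 0 0 0;-1 -0.001 -0.001 0.025 0 0 0;-1 -0.001 -0.001 0.025 0 0 0;-1 -0.001 -0.002 0.025 0 0 0;-1 0 0 0.02 0 0 0;-1 0 0 0.02 0 0 0;-1 0 0 0 0 0 0;-1 0 0 0 0 0 0'
python3 where.py 0 0.18
python3 - <<'E'
from h import *
p,W=cloud("scene");q,W2=cloud("top")
a=cv2.resize(p[150:300,190:340,::-1],(400,400),interpolation=cv2.INTER_CUBIC);b=cv2.resize(q[150:300,180:330,::-1],(400,400),interpolation=cv2.INTER_CUBIC)
cv2.imwrite("pics/c1.png",np.hstack([a,b]))
E
```

```text
clock: 4.52
tool_pos: [0.5264, 0.0759, 0.2109]
eef_rot: [0.768, 0.565, 0.242, -0.178]
contact_force: [-0.2, 0.4, 0.5]
opening: 0.005
finger_force: 0.0
tip [0.5283 0.082  0.2019] rel lever out/along/h -0.0051 -0.0003 world d [-0.0013 -0.005  -0.0219] tool d [-0.0167  0.0003  0.015 ]
[[0.244, 0.955, 0.17], [0.782, -0.297, 0.548], [0.573, -0.0, -0.819]] q [ 0.33  0.69 -0.36  2.07 -0.98  0.45  0.66] F [-0.24  0.37  0.54] t 4.5167
rotvec to want [-0.002 -0.001  0.002] 1cm down in tool [-0.0057  0.      0.0082]
```

View pics/c1.png

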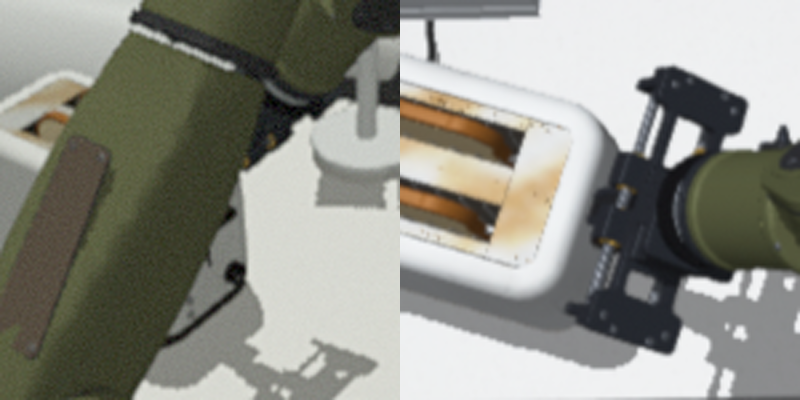

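The hand is over the lever, with its inner edge just clear of the housing. It's 5 mm too far in and joint 5 is near its limit, so I'll ease out and down in small steps while watching the joints.

```bash
python3 -m inch '-1 -0.003 0 -0.002 0 0 0;-1 -0.002 0 -0.002 0 0 0;-1 -0.003 0 0.005 0 0 0;-1 -0.003 0 0.005 0 0 0;-1 -0.003 0 0.005 0 0 0;-1 -0.003 0 0.004 0 0 0;-1 0 0 0 0 0 0;-1 0 0 0 0 0 0'
python3 where.py 0 0.165
```

```text
clock: 5.28
tool_pos: [0.5246, 0.0682, 0.188]
eef_rot: [0.77, 0.563, 0.242, -0.178]
contact_force: [0.5, -0.7, -0.3]
opening: 0.003
finger_force: 0.0
tip [0.5265 0.0742 0.179 ] rel lever out/along/h 0.0028 0.0004 world d [ 0.0005  0.0028 -0.014 ] tool d [-0.0057 -0.0003  0.013 ]
[[0.249, 0.953, 0.172], [0.781, -0.302, 0.547], [0.573, -0.002, -0.819]] q [ 0.39  0.74 -0.43  2.09 -0.98  0.38  0.69] F [ 0.51 -0.69 -0.33] t 5.2833
rotvec to want [ 0.    -0.001 -0.003] 1cm down in tool [-0.0057  0.      0.0082]
```

```bash
python3 -m inch '-1 -0.001 0 0.005 0 0 0;-1 -0.001 0 0.004 0 0 0;-1 -0.003 0 0.004 0 0 0;-1 0 0 0 0 0 0'
python3 where.py -0.001 0.15
python3 -m inch '-1 -0.0015 0 0.002 0 0 0;-1 -0.0015 0 0.002 0 0 0;-1 -0.0015 0 0.002 0 0 0;-1 -0.0015 0 0.002 0 0 0;-1 0 0 0 0 0 0'
python3 where.py -0.001 0.096
```

```text
clock: 5.62
tool_pos: [0.5255, 0.0715, 0.174]
eef_rot: [0.77, 0.563, 0.242, -0.178]
contact_force: [-0.6, 0.6, -0.3]
opening: 0.001
finger_force: 0.0
tip [0.5274 0.0775 0.165 ] rel lever out/along/h -0.0006 0.0002 world d [-0.0001  0.0005 -0.015 ] tool d [-0.0082 -0.0002  0.0126]
[[0.248, 0.953, 0.172], [0.781, -0.302, 0.546], [0.573, -0.001, -0.82]] q [ 0.41  0.77 -0.47  2.09 -0.98  0.33  0.7 ] F [-0.62  0.63 -0.26] t 5.6167
rotvec to want [ 0.    -0.    -0.003] 1cm down in tool [-0.0057  0.      0.0082]
clock: 6.03
tool_pos: [0.5257, 0.071, 0.1646]
eef_rot: [0.77, 0.563, 0.242, -0.178]
contact_force: [0.2, -0.0, -0.3]
opening: 0.006
finger_force: 0.1
tip [0.5276 0.077  0.1556] rel lever out/along/h -0.0002 0.0006 world d [-0.0003  0.001  -0.0596] tool d [-0.0335 -0.0006  0.0493]
[[0.248, 0.953, 0.173], [0.781, -0.302, 0.546], [0.573, -0.001, -0.82]] q [ 0.42  0.8  -0.5   2.1  -0.98  0.29  0.72] F [ 0.23 -0.04 -0.29] t 6.0333
rotvec to want [ 0.001 -0.    -0.002] 1cm down in tool [-0.0057  0.      0.0082]
```

```bash
python3 -m inch '-1 -0.0023 0 0.0033 0 0 0;-1 -0.0023 0 0.0033 0 0 0;-1 -0.0023 0 0.0033 0 0 0;-1 -0.0023 0 0.0033 0 0 0;-1 -0.0023 0 0.0033 0 0 0;-1 -0.0023 0 0.0033 0 0 0;-1 0 0 0 0 0 0'
python3 where.py -0.001 0.096
python3 - <<'E'
from h import *
p,W=cloud("scene");q,W2=cloud("top")
a=cv2.resize(p[150:300,190:340,::-1],(400,400),interpolation=cv2.INTER_CUBIC);b=cv2.resize(q[150:300,180:330,::-1],(400,400),interpolation=cv2.INTER_CUBIC)
cv2.imwrite("pics/c2.png",np.hstack([a,b]))
t=(W2[150:285,110:250,2]>.165)&(W2[150:285,110:250,2]<.2);print(cv2.minAreaRect(W2[150:285,110:250][t][:,:2].astype(np.float32)))
D=np.load("top0.npz");W2=D["W"];t=(W2[150:285,110:250,2]>.165)&(W2[150:285,110:250,2]<.2);print("before",cv2.minAreaRect(W2[150:285,110:250][t][:,:2].astype(np.float32)))
E
```

```text
clock: 6.62
tool_pos: [0.5255, 0.0709, 0.14]
eef_rot: [0.77, 0.563, 0.242, -0.178]
contact_force: [-0.2, -0.9, -0.3]
opening: 0.005
finger_force: 0.0
tip [0.5274 0.0769 0.1309] rel lever out/along/h -0.0001 0.0004 world d [-0.0001  0.001  -0.0349] tool d [-0.0192 -0.0004  0.0292]
[[0.249, 0.953, 0.172], [0.781, -0.303, 0.546], [0.573, -0.001, -0.82]] q [ 0.46  0.86 -0.56  2.1  -0.98  0.22  0.74] F [-0.16 -0.85 -0.26] t 6.6167
rotvec to want [ 0.001  0.    -0.003] 1cm down in tool [-0.0057  0.      0.0082]
((0.5714356899261475, 0.21838513016700745), (0.2583547532558441, 0.16109775006771088), 72.66447448730469)
before ((0.5714239478111267, 0.2181146740913391), (0.25773799419403076, 0.1616167426109314), 72.60646057128906)
```

View pics/c2.png

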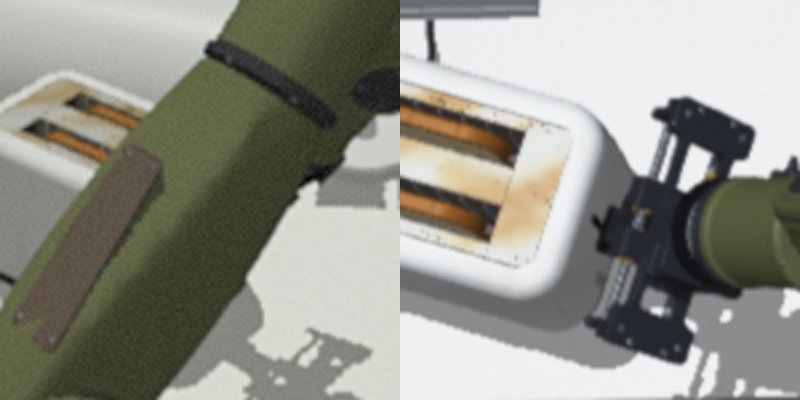

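The bread has begun to sink and the toaster hasn't moved. Joint 6 has enough range left, so I'll continue down and take the last part slowly.

```bash
python3 -m inch '-1 -0.0023 0 0.0033 0 0 0;-1 -0.0023 0 0.0033 0 0 0;-1 -0.0023 0 0.0033 0 0 0;-1 -0.0023 0 0.0033 0 0 0;-1 -0.0023 0 0.0033 0 0 0;-1 -0.0023 0 0.0033 0 0 0;-1 -0.0023 0 0.0033 0 0 0;-1 0 0 0 0 0 0'
python3 -m inch '-1 -0.0011 0 0.0016 0 0 0;-1 -0.0011 0 0.0016 0 0 0;-1 0 0 0 0 0 0'
python3 where.py -0.001 0.096
python3 - <<'E'
from h import *
q,W2=cloud("top");z=W2[...,2]
for n,W in(("now",W2),("before",np.load("top0.npz")["W"])):
    w=W[180:245,155:225,2];print(n,np.percentile(w,[90,97,99.5]).round(4))
E
```

```text
clock: 7.38
tool_pos: [0.5255, 0.071, 0.1118]
eef_rot: [0.77, 0.563, 0.242, -0.178]
contact_force: [-0.4, -0.5, -0.5]
opening: 0.009
finger_force: 0.0
clock: 7.63
tool_pos: [0.5257, 0.0711, 0.1085]
eef_rot: [0.77, 0.563, 0.242, -0.177]
contact_force: [-1.1, -0.1, 0.0]
opening: 0.006
finger_force: 0.1
tip [0.5276 0.0771 0.0995] rel lever out/along/h -0.0002 0.0005 world d [-0.0003  0.0009 -0.0035] tool d [-0.0014 -0.0005  0.0033]
[[0.248, 0.953, 0.173], [0.781, -0.302, 0.546], [0.573, -0.0, -0.82]] q [ 0.49  0.94 -0.63  2.11 -0.98  0.12  0.78] F [-1.11 -0.11  0.01] t 7.6333
rotvec to want [ 0.001  0.    -0.002] 1cm down in tool [-0.0057  0.      0.0082]
now [nan nan nan]
before [nan nan nan]
```

```bash
D='python3 -m inch'
$D '-1 -0.0006 0 0.0008 0 0 0;-1 -0.0006 0 0.0008 0 0 0;-1 -0.0006 0 0.0008 0 0 0;-1 -0.0006 0 0.0008 0 0 0;-1 0 0 0 0 0 0' | grep -E 'pos|contact'
$D '-1 -0.0006 0 0.0008 0 0 0;-1 -0.0006 0 0.0008 0 0 0;-1 0 0 0 0 0 0'| grep -E 'pos|contact'
$D '-1 -0.0006 0 0.0008 0 0 0;-1 -0.0006 0 0.0008 0 0 0;-1 0 0 0 0 0 0'| grep -E 'pos|contact'
python3 where.py -0.001 0.094
```

```text
tool_pos: [0.5259, 0.0712, 0.105]
contact_force: [-0.8, -0.8, 3.3]
tool_pos: [0.5259, 0.0713, 0.1043]
contact_force: [-4.2, -6.2, 16.1]
tool_pos: [0.526, 0.0714, 0.1038]
contact_force: [-5.8, -11.6, 29.1]
tip [0.5279 0.0774 0.0949] rel lever out/along/h -0.0007 0.0007 world d [-0.0006  0.0005 -0.0009] tool d [-0.0002 -0.0007  0.0009]
[[0.245, 0.954, 0.175], [0.78, -0.301, 0.549], [0.576, 0.002, -0.817]] q [ 0.5   0.96 -0.65  2.11 -0.98  0.1   0.79] F [ -5.84 -11.58  29.14] t 8.6
rotvec to want [ 0.002 -0.004 -0.   ] 1cm down in tool [-0.0058 -0.      0.0082]
```

Force is climbing steeply, so the lever is on its stop. I'll unload straight up, then back out along the tool axis.

```bash
python3 -m inch '-1 0.0011 0 -0.0016 0 0 0;-1 0.0011 0 -0.0016 0 0 0;-1 0.0011 0 -0.0016 0 0 0;-1 0.0011 0 -0.0016 0 0 0;-1 0 0 -0.008 0 0 0;-1 0 0 -0.015 0 0 0;-1 0 0 -0.025 0 0 0;-1 0 0 -0.03 0 0 0;-1 0 0 -0.03 0 0 0;-1 0 0 -0.03 0 0 0;-1 0 0 -0.03 0 0 0;-1 0 0 -0.03 0 0 0;-1 0 0 -0.03 0 0 0;-1 0 0 0 0 0 0;-1 0 0 0 0 0 0'
python3 - <<'E'
from h import *
p,W=cloud("scene");q,W2=cloud("top")
a=cv2.resize(p[150:300,190:340,::-1],(400,400),interpolation=cv2.INTER_CUBIC);b=cv2.resize(q[150:300,180:330,::-1],(400,400),interpolation=cv2.INTER_CUBIC)
cv2.imwrite("pics/c3.png",np.hstack([a,b]))
t=(W2[150:285,110:250,2]>.165)&(W2[150:285,110:250,2]<.2);print(cv2.minAreaRect(W2[150:285,110:250][t][:,:2].astype(np.float32)))
for n,P,V in(("top",q,W2),("scene",p,W)):
    k=(P.max(-1)<70)&(abs(V[...,0]-.527)<.03)&(abs(V[...,1]-.077)<.022)&(V[...,2]>.07)&(V[...,2]<.17)
    w=V[k];print(n,len(w),np.percentile(w,[5,50,95],axis=0).round(3).tolist() if len(w) else '')
print(get_state()["q"].round(2))
E
```

```text
clock: 9.85
tool_pos: [0.4865, -0.0548, 0.2965]
eef_rot: [0.77, 0.563, 0.243, -0.176]
contact_force: [-0.4, -0.8, 0.1]
opening: 0.005
finger_force: 0.0
((0.5717240571975708, 0.21856752038002014), (0.2600209712982178, 0.1610453873872757), 72.40452575683594)
top 217 [[0.512, 0.067, 0.086], [0.529, 0.08, 0.09], [0.545, 0.092, 0.126]]
scene 94 [[0.504, 0.062, 0.081], [0.522, 0.073, 0.087], [0.539, 0.085, 0.091]]
[ 0.56  0.54 -0.27  1.98 -0.7   0.79  0.56]
```

View pics/c3.png

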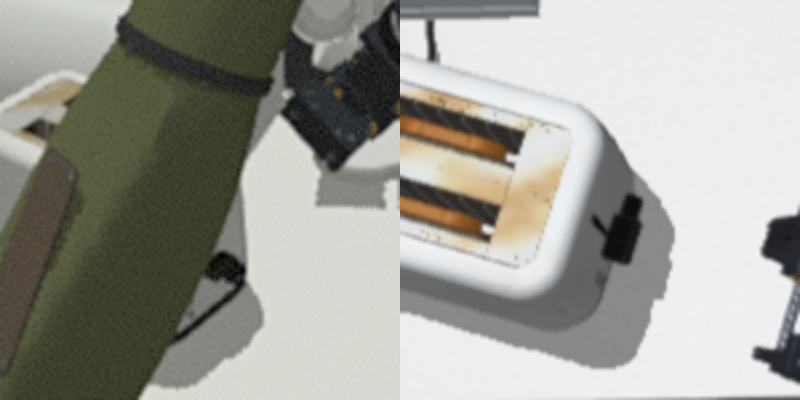

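The lever is down, at about (622,240) in the right-hand crop, with its upper face at z ≈ 0.09. The bread has sunk, the toaster hasn't moved and the hand is clear, so I'm handing in.

```bash
python3 -c "from plant import r;print(r.finish_job())"
```

```text
the job is handed in; nothing more can be done
None
```

The lever is pressed to its stop and stayed down; the toaster did not measurably move, the hand is withdrawn clear, and the job is handed in at about 10 s, though the press peaked near 32 N at the stop, firmer than intended.

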